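Put the balance check weights back in their tray by size

TASK

The balance check is done: put the four steel check weights back into their wooden tray, one to a compartment in order of size, the biggest in the longest compartment and so on down to the smallest in the shortest. Stand each one upright on the felt by setting it down, never dropping it or knocking it over, and leave the two small sample vials standing where they are.

Things in the scene. Friction and masses are not known exactly. Their poses are not given: they have to be found in the camera images.
- weight_500: The 500 g check weight, the biggest of the four: a plain stainless steel cylinder 38 mm across and 49 mm tall with a narrower lifting knob (22 mm across) on top, 68 mm tall in all. Stands loose and upright on a 3 mm thick blue cloth mat, at least 65 mm centre to centre from its neighbours. Origin: centre of its underside, z up along its axis.
- weight_200: The 200 g check weight, the second biggest of the four: a plain stainless steel cylinder 28 mm across and 36 mm tall with a narrower lifting knob (17 mm across) on top, 50 mm tall in all. Stands loose and upright on a 3 mm thick blue cloth mat, at least 65 mm centre to centre from its neighbours. Origin: centre of its underside, z up along its axis.
- weight_100: The 100 g check weight, the third biggest of the four: a plain stainless steel cylinder 22 mm across and 29 mm tall with a narrower lifting knob (13 mm across) on top, 41 mm tall in all. Stands loose and upright on a 3 mm thick blue cloth mat, at least 65 mm centre to centre from its neighbours. Origin: centre of its underside, z up along its axis.
- weight_50: The 50 g check weight, the smallest of the four: a plain stainless steel cylinder 18 mm across and 22.5 mm tall with a narrower lifting knob (11 mm across) on top, 32 mm tall in all. Stands loose and upright on a 3 mm thick blue cloth mat, at least 65 mm centre to centre from its neighbours. Origin: centre of its underside, z up along its axis.
- pad_500: Grey felt floor (62 x 60 mm) of the 500 g weight's compartment, the longest, at one end of the tray. Origin: centre of the felt's upper face, 4 mm above the bench; x along the row towards the shortest, y across, z up. Fixed wooden tray, 210 x 68 mm, at any angle, four compartments in one row; walls and dividers 4 mm thick, 10 mm above the felt. Fingers closing across the row clear the weights already placed.
- pad_200: Grey felt floor (50 x 60 mm) of the 200 g weight's compartment, the second longest, next to the longest. Origin: centre of the felt's upper face, 4 mm above the bench; x along the row towards the shortest, y across, z up. Fixed wooden tray, 210 x 68 mm, at any angle, four compartments in one row; walls and dividers 4 mm thick, 10 mm above the felt. Fingers closing across the row clear the weights already placed.
- pad_100: Grey felt floor (42 x 60 mm) of the 100 g weight's compartment, the third longest. Origin: centre of the felt's upper face, 4 mm above the bench; x along the row towards the shortest, y across, z up. Fixed wooden tray, 210 x 68 mm, at any angle, four compartments in one row; walls and dividers 4 mm thick, 10 mm above the felt. Fingers closing across the row clear the weights already placed.
- pad_50: Grey felt floor (36 x 60 mm) of the 50 g weight's compartment, the shortest, at the other end of the tray. Origin: centre of the felt's upper face, 4 mm above the bench; x along the row towards the shortest, y across, z up. Fixed wooden tray, 210 x 68 mm, at any angle, four compartments in one row; walls and dividers 4 mm thick, 10 mm above the felt. Fingers closing across the row clear the weights already placed.
- vial_a: A small amber glass sample vial with a blue cap, 22.6 mm across, 46 mm tall, about 30 g, standing loose among the weights on the mat; not to be handled. Origin: centre of its underside, z up.
- vial_b: A small amber glass sample vial with a blue cap, 22.6 mm across, 46 mm tall, about 30 g, standing loose among the weights on the mat; not to be handled. Origin: centre of its underside, z up.
There are look-alikes about, which are no part of the job. What is shaped like the weight_500 but orange or pink is not meant.

How it is judged:
By the outcome, as a careful person would: the job done as asked, in the order asked, and still so for the second after the job is handed in, with the robot touching nothing.
It also fails if it takes over 115 s, if anything falls off the work surface, if the arm or the gripper's body presses on something with over 40 N, if the wrist force passes 120 N, or if a joint passes its speed limit or range.

ROBOT

A 7-joint arm with a two-finger parallel gripper is mounted at the origin on the work surface. World frame = base frame: x ahead of the robot, y to its left, z up, the work surface at z = 0. Lengths are in m, angles in rad, forces in N, time in s.
With the tool pointing down it reaches from about 0.425 to 0.95 m from the base axis. Payload 4.7 kg.
Tool frame: the origin (TCP) lies midway between the tips of the shut fingers; the grasp point (between the pads) lies robot.pinch_z behind it (robot.pinch_z is the distance from the TCP to the grasp point, in m); z points along the fingers, y is the line along which they close (so a half turn about z gives the same grasp; the last joint's range is limited). The gripper opens to 85 mm and grips with 20 to 120 N. Pads are 22 mm wide; open, the fingers measure 114 mm over their backs; the gripper's body (76 mm by 85 mm) begins 54 mm behind the grasp point. The pads swing forward as they close: fully open they stand 13 mm farther back than shut.
Start: joints at [-1.375, 0.469, -0.049, 1.532, 0.024, 1.141, -0.082], TCP at [0.15, 0.658, 0.231] pointing down, gripper open.
Joint ranges: [-2.59, 2.59], [-0.33, 1.99], [-1.39, 1.29], [0.1, 2.45], [-1.04, 4.18], [0.21, 1.99], [-2.66, 2.66]. Speed limits (rad/s): [2.57, 2.57, 3.14, 3.14, 3.14, 3.14, 3.14].

INTERFACE

Orientations are given as a rotation vector (axis times angle).
In Python, from cell import telemetry, read_camera, camera_params, robot gives the robot as it stands.
- The arm moves only by the tool send_rows, never from a script. Its argument "rows" is a list that holds one entry, the list of rows, each a list of 4 numbers: the shift along the tool's x, y, z in m, then the turn about the tool's z in rad. In form: [[[tx, ty, tz, roll], ...]]. A call has 1 to 8 rows; each row shifts and turns the commanded pose from where the row before left it, along the tool's axes as they then stand; what a row does not reach is not made up. A row lasts 1/12 s, in which the tool goes at most 41.7 mm and 7.16 degrees, less where a joint would pass 70% of its speed; a pose out of reach is approached as far as the arm can. A call is refused whole if a number of a shift passes 0.0417 or a number of a turn 0.125, either way. A call with a gripper value outside its range is refused whole. "fingers" is the finger opening in m, from 0 to 0.0854, set as the call begins (left out, the last holds). The fingers move at their own pace and stop on an object; "force" is the grip in N (left out, the last holds). Time passes only in rows, so rows that do not move let the fingers close. It gives the time, the measured TCP pose, the force, the opening and the grip force at its end, in the units of the state.
- telemetry.get_obs(): the state, without advancing time (a new reading comes with each control period).
- read_camera(name): name is "scene" or "top" or "wrist"; returns the picture (384x512x3 uint8, red, green, blue); there is no depth.
- camera_params(name): a dict with "vfov" (degrees; the focal length in pixels is half the picture's height over the tangent of half this angle, whatever the lens; pixels are square), "cx", "cy" (the principal point, pixels), "rvec" (rotation vector, rad) and "tvec" (3), from world to camera coordinates, as OpenCV has them. Camera axes: x right, y down, z forward; pixel columns grow to the right and rows downward; lengths in m; the calibration is good to about 2 mm. A picture is of the moment at which its call begins: read the wrist's pose just before it. camera_params takes no time and is no camera call; for the wrist camera it gives the pose at the moment of the call.
- robot.sign_off(): hands the job in; it is judged then, once.
The state is a dict: "time_s": time; "joints": joint angles; "qvel": joint speeds; "effort": joint torques, N m; "tcp_pos": TCP position; "orientation": TCP orientation; "ft_force": force on the tool from outside, world axes, zero at the start; "ft_torque": the same for the moment, N m; "finger_gap": finger opening in m; "grip_force": force on a finger pad.
Only numpy, scipy, OpenCV 4.12 (cv2) and the standard library are available. Lean on these libraries where they do the work, as an engineer would, in place of code of your own. Each camera call takes 0.05 s, during which the arm holds its last target. There are 200 camera calls.

## Working session

There is one attempt and no reset: what is moved stays moved. The work goes in short steps, Python scripts to look and compute and a tool call to move; the robot and the scene stay as the last step left them, time stands still between calls to the robot, and variables do not carry over. Pictures are saved under pics/ and viewed, at most 18 in all, crops included, and the job is handed in when it is done.

Besides the shell and the picture viewer there is one more tool, called after "Request:" in YAML: its name, and indented under it one key for each argument. send_rows: Moves the arm, as the interface text tells. Its arguments: {"type":"object","properties":{"rows":{"type":"array","items":{"type":"array","items":{"type":"array","items":{"type":"number"}}}},"fingers":{"type":"number"},"force":{"type":"number"}},"required":["rows"]}

```bash
mkdir -p pics; ls; python3 - <<'E'
from cell import telemetry, read_camera, camera_params, robot
import cv2
o=telemetry.get_obs();print(o)
print(robot.pinch_z)
for n in("scene","top"):
    print(n,camera_params(n)); cv2.imwrite(f"pics/{n}0.png",read_camera(n)[:,:,::-1])
E
```

```text
pics
{'time_s': 0.0, 'joints': array([-1.37494577,  0.46943223, -0.04858768,  1.53370014,  0.02406189,
        1.14102962, -0.08233445]), 'qvel': array([-3.77246961e-05, -2.62949217e-03, -4.84420640e-04, -9.34519468e-05,
        6.99916192e-04,  8.88284007e-04, -8.70288914e-04]), 'effort': array([-1.11542056e-03, -5.10304034e+01, -4.68414731e-02, -2.37723827e+01,
        1.07118837e-02,  7.26168189e-03,  1.03415676e-08]), 'tcp_pos': array([0.15028388, 0.65744377, 0.23026498]), 'orientation': array([-3.52313657e-01, -3.12159314e+00,  3.10584813e-03]), 'ft_force': array([ 0.08624978, -0.24522874,  1.18595341]), 'ft_torque': array([ 0.04127205, -0.02595252, -0.06750873]), 'grip_force': 0.0, 'finger_gap': 0.08542780341664516}
0.0187
scene {'vfov': 43.08204588448737, 'cx': 263.47409252030474, 'cy': 191.2262130018234, 'rvec': array([ 2.12776456,  0.63932563, -0.31609732]), 'tvec': array([-0.40607751, -0.10645393,  1.40264178])}
top {'vfov': 49.6520821835869, 'cx': 248.7264767500464, 'cy': 198.1153189144683, 'rvec': array([ 2.11223865, -2.12137961,  0.18632804]), 'tvec': array([0.02368262, 0.50022463, 0.98571641])}
```

View pics/scene0.png

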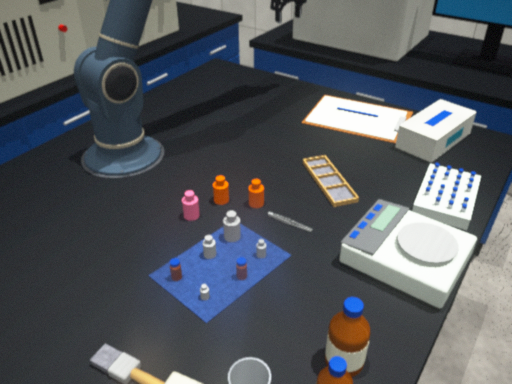

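View pics/top0.png

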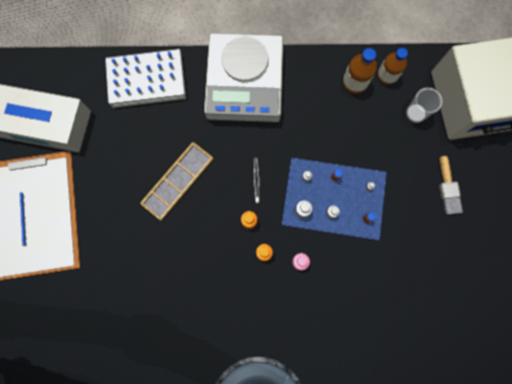

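The scene view shows the mat with four steel weights and two vials (red-brown, blue caps). The orange and pink look-alikes stand beside it. In the top view the tray runs from about (205,148) to (150,213), and the mat spans (285–385, 160–237). I'll enlarge both and measure.

```bash
cat > h.py <<'E'
import numpy as np, cv2
from cell import telemetry, read_camera, camera_params, robot
def K(p,h=384):
    f=h/2/np.tan(np.radians(p["vfov"]/2)); return np.array([[f,0,p["cx"]],[0,f,p["cy"]],[0,0,1]])
def topx(p,P): return cv2.projectPoints(np.float64(P).reshape(-1,1,3),p["rvec"],p["tvec"],K(p),None)[0][:,0]
def toplane(p,uv,z):
    R=cv2.Rodrigues(p["rvec"])[0]; c=-R.T@p["tvec"]
    d=(np.c_[np.atleast_2d(uv),np.ones(len(np.atleast_2d(uv)))]@np.linalg.inv(K(p)).T)@R
    return c+d*((z-c[2])/d[:,2])[:,None]
E
python3 - <<'E'
from h import *
im=cv2.imread("pics/top0.png");p=camera_params("top")
a=cv2.resize(im[135:275,230:395],None,fx=4.8,fy=4.8,interpolation=cv2.INTER_CUBIC)[:600]
t=cv2.resize(im[135:225,130:220],None,fx=6,fy=6,interpolation=cv2.INTER_CUBIC)
cv2.imwrite("pics/cropw.png",a);cv2.imwrite("pics/cropt.png",t)
for n,uv,z in [("500",(304.5,208),.071),("200",(333.5,211.5),.053),("100",(307.5,175.5),.044),("50",(371,186),.035),("va",(337,174),.049),("vb",(370,217),.049)]:
    print(n,toplane(p,uv,z).round(4))
print(toplane(p,[(193,143),(213,157),(161,219),(141,205)],.014).round(4))
print(camera_params("wrist"))
# wrist camera in tool frame
from scipy.spatial.transform import Rotation as Ro
o=telemetry.get_obs();q=camera_params("wrist");R=Ro.from_rotvec(o["orientation"]);print(R.as_matrix().round(3));C=Ro.from_rotvec(q["rvec"]).as_matrix()
print(R.inv().apply(-C.T@q["tvec"]-o["tcp_pos"]), (C@R.as_matrix()).round(3))
E
```

```text
500 [[ 0.4708 -0.1135  0.071 ]]
200 [[ 0.4647 -0.1865  0.053 ]]
100 [[ 0.5581 -0.1267  0.044 ]]
50 [[ 0.5321 -0.287   0.035 ]]
va [[ 0.5603 -0.1999  0.049 ]]
vb [[ 0.4512 -0.276   0.049 ]]
[[0.6558 0.1688 0.014 ]
 [0.617  0.1153 0.014 ]
 [0.4536 0.2462 0.014 ]
 [0.4902 0.2991 0.014 ]]
{'vfov': 60.61638631113345, 'cx': 253.96448741408835, 'cy': 192.80737308944214, 'rvec': array([-2.24612922, -1.79105618, -0.28988738]), 'tvec': array([-0.67407721, -0.04170035,  0.38105896])}
[[-0.975  0.223 -0.   ]
 [ 0.223  0.975 -0.002]
 [-0.    -0.002 -1.   ]]
[ 0.08163667  0.00021279 -0.14260747] [[-0.     1.     0.001]
 [-0.948  0.    -0.318]
 [-0.318 -0.001  0.948]]
```

View pics/cropw.png

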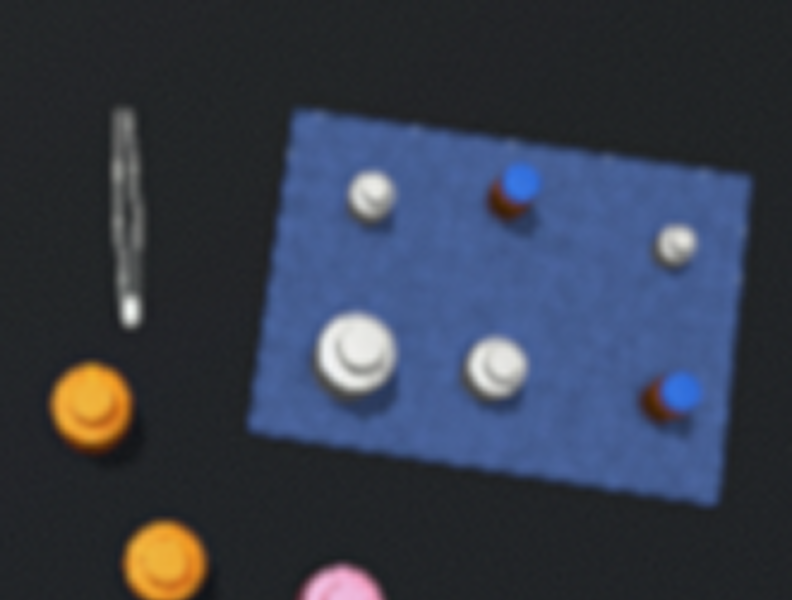

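View pics/cropt.png

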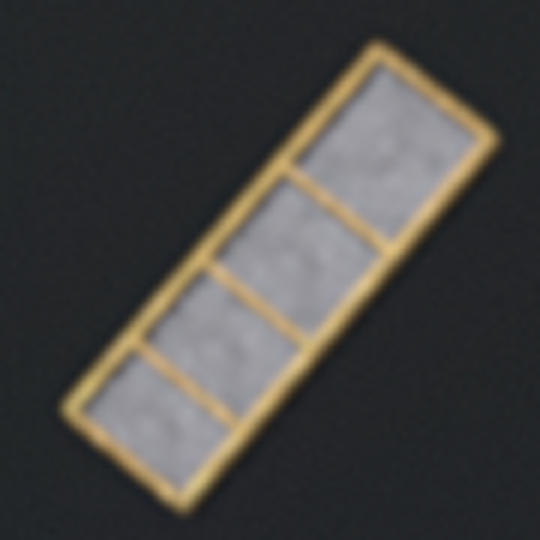

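The crop shows the knob tops at about (362,348), (504,366), (377,190) and (680,241), for the 500, 200, 100 and 50 g weights. In the tray crop the longest compartment is at the upper right. Next I'll fit the tray and work out the first move, keeping one yaw throughout with the fingers closing across the row.

```bash
cat >> h.py <<'E'
from scipy.spatial.transform import Rotation as Ro
def trayfit(name,im=None):
    p=camera_params(name); im=read_camera(name)[:,:,::-1].copy() if im is None else im
    hsv=cv2.cvtColor(im,cv2.COLOR_BGR2HSV); m=cv2.inRange(hsv,(10,60,70),(28,255,255))
    uv=np.argwhere(m)[:,::-1]; w=toplane(p,uv+0.0,.014)[:,:2]
    ok=(np.abs(w-[.554,.207])<.16).all(1); m2=np.zeros_like(m); m2[uv[ok][:,1],uv[ok][:,0]]=255
    n,l,s,_=cv2.connectedComponentsWithStats(m2); k=1+np.argmax(s[1:,4]); c=np.argwhere(l==k)[:,::-1]
    r=cv2.minAreaRect(np.float32(toplane(p,c+0.0,.014)[:,:2]*1000)); b=cv2.boxPoints(r)
    return r,b,im
def go(pos,yang):
    "yang: world angle of tool y (rad). prints roll and shift in tool axes after the roll"
    o=telemetry.get_obs(); R=Ro.from_rotvec(o["orientation"])
    y=R.as_matrix()[:,1]; roll=-((yang-np.arctan2(y[1],y[0])+np.pi)%(2*np.pi)-np.pi)
    d=(R*Ro.from_euler('z',roll)).inv().apply(np.array(pos)-o["tcp_pos"])
    print("at",o["tcp_pos"].round(4),"roll",round(roll,4),"shift",d.round(4),"t",round(o["time_s"],2)); return d
E
python3 - <<'E'
from h import *
r,b,_=trayfit("top",cv2.imread("pics/top0.png")); print(r); print(b)
go((.54,.2,.23),np.radians(51.6))
go((.42,.38,.23),np.radians(51.6))
E
```

```text
((555.7616577148438, 209.59341430664062), (76.14823913574219, 216.93923950195312), 51.03916549682617)
[[447.4777   248.1924  ]
 [616.1644   111.783394]
 [664.04565  170.99443 ]
 [495.3589   307.40344 ]]
at [0.1503 0.6575 0.2304] roll 0.4455 shift [-0.5896 -0.1165  0.001 ] t 0.1
at [0.1503 0.6575 0.2304] roll 0.4455 shift [-0.3837 -0.05    0.0008] t 0.1
```

Request:
send_rows:
  rows:
    - [[0, 0, 0, 0.111], [0, 0, 0, 0.111], [0, 0, 0, 0.111], [0, 0, 0, 0.112], [-0.036, -0.007, 0, 0], [-0.036, -0.007, 0, 0], [-0.036, -0.007, 0, 0], [-0.036, -0.007, 0, 0]]

```text
time_s: 0.77
tcp_pos: [0.2466, 0.5451, 0.2307]
orientation: [1.031, 2.967, -0.002]
ft_force: [0.3, 0.3, 0.0]
finger_gap: 0.0852
grip_force: 0.0
```

Request:
send_rows:
  rows:
    - [[-0.036, -0.007, 0, 0], [-0.036, -0.007, 0, 0], [-0.036, -0.007, 0, 0], [-0.036, -0.007, 0, 0], [-0.036, -0.007, 0, 0], [-0.036, -0.007, 0, 0], [-0.036, -0.007, 0, 0], [-0.036, -0.007, 0, 0]]

```text
time_s: 1.43
tcp_pos: [0.4376, 0.3223, 0.2311]
orientation: [-1.032, -2.967, 0.0]
ft_force: [0.8, 0.5, 0.2]
finger_gap: 0.0853
grip_force: 0.0
```

Request:
send_rows:
  rows:
    - [[-0.036, -0.007, 0, 0], [-0.036, -0.007, 0, 0], [-0.036, -0.007, 0, 0], [-0.036, -0.007, 0, 0], [0, 0, 0, 0], [0, 0, 0, 0]]
  fingers: 0.056
  force: 50

```text
time_s: 1.93
tcp_pos: [0.5336, 0.2099, 0.2309]
orientation: [1.041, 2.964, -0.002]
ft_force: [-0.5, 0.8, 0.1]
finger_gap: 0.056
grip_force: 0.0
```

```bash
python3 - <<'E'
from h import *
o=telemetry.get_obs();print(o["joints"].round(2))
r,b,im=trayfit("wrist"); print(r); print(b); cv2.imwrite("pics/wr1.png",im)
go((.475,-.13,.23),np.radians(51))
E
```

```text
[-0.67  0.31  0.28  1.79 -0.1   1.05  0.54]
((555.8589477539062, 207.9408416748047), (71.06636047363281, 211.43948364257812), 51.144676208496094)
[[451.2396  246.59393]
 [615.8944  113.94607]
 [660.4783  169.28775]
 [495.8235  301.9356 ]]
at [0.5324 0.212  0.2308] roll 0.0091 shift [-0.1706 -0.3019  0.0009] t 1.98
```

View pics/wr1.png

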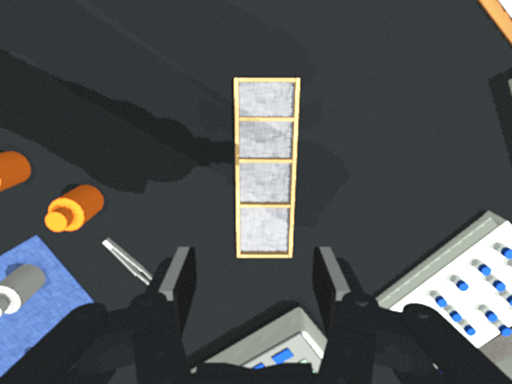

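The wrist view shows the tray at rows 78–257, columns 235–300, with the long compartment nearest. It fits at 71 x 211 mm against the true 68 x 210, and the top view agrees. Next, look over the mat.

Request:
send_rows:
  rows:
    - [[-0.02, -0.034, 0, 0.009], [-0.02, -0.034, 0, 0], [-0.02, -0.034, 0, 0], [-0.02, -0.034, 0, 0], [-0.02, -0.034, 0, 0], [-0.02, -0.034, 0, 0], [-0.02, -0.034, 0, 0], [-0.02, -0.034, 0, 0]]

```text
time_s: 2.65
tcp_pos: [0.4859, -0.0991, 0.2313]
orientation: [-1.04, -2.964, -0.002]
ft_force: [0.8, -0.3, -1.1]
finger_gap: 0.056
grip_force: 0.0
```

Request:
send_rows:
  rows:
    - [[-0.02, -0.034, 0, 0], [-0.02, -0.034, 0, 0], [0, 0, 0, 0], [0, 0, 0, 0], [0, 0, 0, 0]]

```text
time_s: 3.07
tcp_pos: [0.4753, -0.1756, 0.231]
orientation: [-1.042, -2.963, -0.002]
ft_force: [-0.6, 1.2, 0.2]
finger_gap: 0.0559
grip_force: 0.0
```

```bash
python3 - <<'E'
from h import *
import pickle
o=telemetry.get_obs();print(o["joints"].round(2),o["tcp_pos"])
p=camera_params("wrist");im=read_camera("wrist")[:,:,::-1].copy();pickle.dump((im,p),open("w2.pkl","wb"))
# predicted body-top and base circles of each weight as overlay
W={"500":(.4708,-.1135,19,49,68,11),"200":(.4647,-.1865,14,36,50,8.5),"100":(.5581,-.1267,11,29,41,6.5),"50":(.5321,-.287,9,22.5,32,5.5)}
t=np.linspace(0,2*np.pi,40)
for x,y,r,h,H,k in W.values():
    for rr,z in((r,3),(r,3+h),(k,3+H)):
        c=topx(p,np.c_[x+rr/1e3*np.cos(t),y+rr/1e3*np.sin(t),np.full(40,z/1e3)])
        for q in c: cv2.circle(im,tuple(int(v) for v in q.round()),0,(0,0,255),-1)
cv2.imwrite("pics/wr2.png",cv2.resize(im,(800,600)))
E
```

```text
[-0.16  0.2   0.5   1.95 -0.12  1.02  1.29] [ 0.47528427 -0.17562994  0.23100463]
```

View pics/wr2.png

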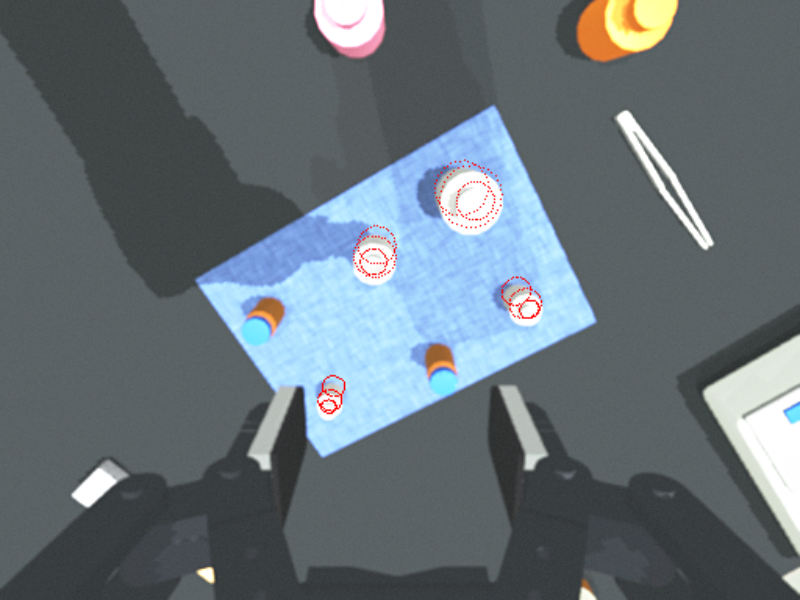

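The overlay shows the top-view guesses are a few mm off: the 200 and 100 g outlines sit slightly too high in the picture. I'll fit silhouettes in both cameras.

```bash
cat >> h.py <<'E'
from scipy.optimize import minimize
W={"500":(.4708,-.1135,19,49,68,11),"200":(.4647,-.1865,14,36,50,8.5),"100":(.5581,-.1267,11,29,41,6.5),"50":(.5321,-.287,9,22.5,32,5.5)}
T=np.linspace(0,2*np.pi,48)
def sil(p,x,y,dim,z0,S=4):
    r,h,H,k=dim; m=np.zeros((384*S,512*S),np.uint8)
    for a,b,c in((r,0,h),(k,h,H)):
        q=np.vstack([topx(p,np.c_[x+a/1e3*np.cos(T),y+a/1e3*np.sin(T),np.full(48,z0+z/1e3)]) for z in(b,c)])
        cv2.fillConvexPoly(m,cv2.convexHull(((q+.5)*S-.5).round().astype(int)),255)
    return cv2.resize(m,(512,384),interpolation=cv2.INTER_AREA)/255.
def fit(im,p,n,z0=.003,guess=None):
    x,y,*dim=W[n]; 
    if guess is not None: x,y=guess
    s=im.astype(float); sat=cv2.cvtColor(im,cv2.COLOR_BGR2HSV)[:,:,1]
    m=np.clip((110.-sat)/80,0,1)*(s.max(2)>90)
    sup=cv2.dilate((sil(p,x,y,dim,z0)>0).astype(np.uint8),np.ones((9,9)))>0
    f=lambda v: ((sil(p,v[0]/1e3,v[1]/1e3,dim,z0)-m)[sup]**2).sum()/m[sup].sum()
    r=minimize(f,[x*1e3,y*1e3],method="Nelder-Mead",options=dict(initial_simplex=[[x*1e3,y*1e3],[x*1e3+5,y*1e3],[x*1e3,y*1e3+5]],xatol=.1,fatol=1e-4))
    return r.x.round(1),round(r.fun,3)
E
python3 - <<'E'
from h import *
import pickle
im,p=pickle.load(open("w2.pkl","rb")); it=cv2.imread("pics/top0.png");pt=camera_params("top")
for n in W: print(n,fit(im,p,n),fit(it,pt,n))
E
```

```text
500 (array([ 474.5, -115.7]), np.float64(0.023)) (array([ 476.6, -115.3]), np.float64(0.07))
200 (array([ 468.8, -190.6]), np.float64(0.075)) (array([ 470.2, -190.3]), np.float64(0.07))
100 (array([ 563.5, -129. ]), np.float64(0.063)) (array([ 564.7, -128.2]), np.float64(0.063))
50 (array([ 536.6, -292. ]), np.float64(0.157)) (array([ 537.6, -290.4]), np.float64(0.062))
```

```bash
python3 -c "
from h import *
go((.4753,-.1155,.022),np.radians(51.1))"
```

```text
at [ 0.4755 -0.1751  0.231 ] roll 0.004 shift [0.0373 0.0462 0.209 ] t 3.12
```

Request:
send_rows:
  rows:
    - [[0.0187, 0.0231, 0, 0.004], [0.0186, 0.0231, 0, 0], [0, 0, 0.03, 0], [0, 0, 0.035, 0], [0, 0, 0.035, 0], [0, 0, 0.03, 0], [0, 0, 0, 0], [0, 0, 0, 0]]

```text
time_s: 3.78
tcp_pos: [0.4745, -0.1164, 0.1005]
orientation: [-1.046, -2.959, 0.001]
ft_force: [1.1, 0.2, 0.4]
finger_gap: 0.0562
grip_force: 0.0
```

```bash
python3 - <<'E'
from h import *
go((.4753,-.1155,.022),np.radians(51.1))
p=camera_params("wrist");im=read_camera("wrist")[:,:,::-1].copy()
print(fit(im,p,"500",guess=(.4753,-.1155)))
cv2.imwrite("pics/wr3.png",im)
E
```

```text
at [ 0.4745 -0.1164  0.1005] roll -0.0008 shift [-0.0003  0.0013  0.0785] t 3.78
(array([ 474.3, -115.6]), np.float64(0.013))
```

View pics/wr3.png

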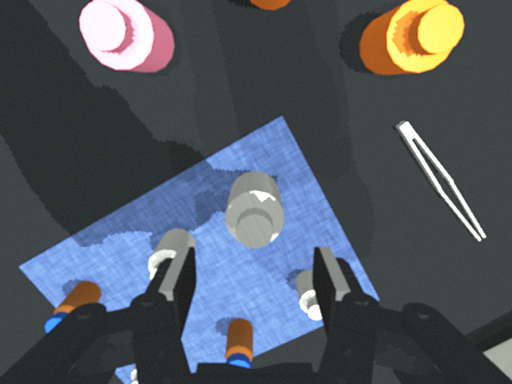

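The 500 sits midway between the fingers (column 254), and the fit agrees to 1 mm. Descend and grip.

Request:
send_rows:
  rows:
    - [[0, 0.001, 0.02, 0], [0, 0, 0.02, 0], [0, 0, 0.02, 0], [0, 0, 0.012, 0], [0, 0, 0.006, 0], [0, 0, 0, 0], [0, 0, 0, 0]]

```text
time_s: 4.42
tcp_pos: [0.4772, -0.1175, 0.0248]
orientation: [1.05, 2.958, 0.002]
ft_force: [0.0, 0.4, 1.4]
finger_gap: 0.0558
grip_force: 0.0
```

Request:
send_rows:
  rows:
    - [[0, 0, 0, 0], [0, 0, 0, 0], [0, 0, 0, 0], [0, 0, 0, 0], [0, 0, 0, 0], [0, 0, 0, 0]]
  fingers: 0.03
  force: 50

```text
time_s: 4.92
tcp_pos: [0.4767, -0.1177, 0.0248]
orientation: [1.051, 2.958, 0.002]
ft_force: [-1.0, 0.4, 5.8]
finger_gap: 0.0367
grip_force: 49.4
```

Request:
send_rows:
  rows:
    - [[0, 0, -0.01, 0], [0, 0, -0.02, 0], [0, 0, -0.03, 0], [0, 0, -0.03, 0], [0, 0, -0.03, 0], [0, 0, 0, 0], [0, 0, 0, 0]]

```text
time_s: 5.5
tcp_pos: [0.4763, -0.1174, 0.1449]
orientation: [1.05, 2.957, 0.003]
ft_force: [0.4, 0.0, -4.5]
finger_gap: 0.0363
grip_force: 51.5
```

```bash
python3 -c "
from h import *
print(telemetry.get_obs()['ft_force'],telemetry.get_obs()['finger_gap'])
go((.6115,.163,.0258),np.radians(51.1))"
```

```text
[ 0.43239249  0.0375358  -4.48799386] 0.03632186579895914
at [ 0.4763 -0.1174  0.1449] roll -0.0036 shift [0.0711 0.3028 0.1197] t 5.5
```

Lifted: the force reads -4.5 N, which matches about 0.5 kg.

Request:
send_rows:
  rows:
    - [[0.004, 0.015, 0, -0.004], [0.007, 0.03, 0, 0], [0.007, 0.03, 0, 0], [0.007, 0.03, 0, 0], [0.007, 0.03, 0, 0], [0.007, 0.03, 0, 0], [0.007, 0.03, 0, 0], [0.007, 0.03, 0, 0]]

```text
time_s: 6.17
tcp_pos: [0.5742, 0.0921, 0.1408]
orientation: [-1.044, -2.958, 0.004]
ft_force: [1.1, 0.2, -4.6]
finger_gap: 0.0366
grip_force: 51.4
```

Request:
send_rows:
  rows:
    - [[0.007, 0.03, 0, 0], [0.007, 0.03, 0, 0], [0.004, 0.018, 0, 0], [0, 0, 0, 0], [0, 0, 0.02, 0], [0, 0, 0.025, 0], [0, 0, 0, 0], [0, 0, 0, 0]]

```text
time_s: 6.83
tcp_pos: [0.608, 0.1619, 0.0952]
orientation: [-1.045, -2.956, 0.008]
ft_force: [0.3, 1.0, -5.1]
finger_gap: 0.0366
grip_force: 51.4
```

```bash
python3 - <<'E'
from h import *
d=go((.6115,.163,.0258),np.radians(51.1))
p=camera_params("wrist");r,b,im=trayfit("wrist");print(r,b)
cv2.imwrite("pics/wr4.png",im)
E
```

```text
at [0.608  0.1619 0.0952] roll -0.0004 shift [-0.0023  0.0036  0.0694] t 6.83
((573.3733520507812, 194.2196502685547), (69.48932647705078, 163.965576171875), 51.06479263305664) [[487.76746  218.71463 ]
 [615.30927  115.671906]
 [658.97925  169.72467 ]
 [531.43744  272.7674  ]]
```

View pics/wr4.png

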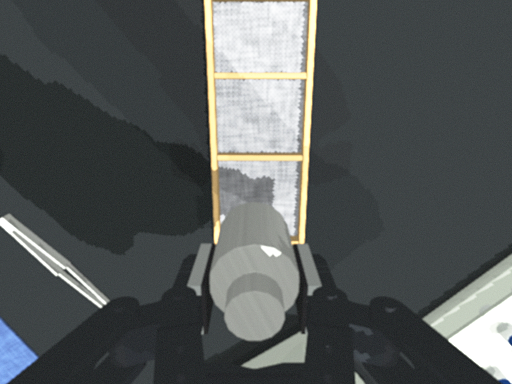

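The weight hangs straight above the long compartment, and the tray's near corners agree with the earlier fit. Lower it slowly.

Request:
send_rows:
  rows:
    - [[-0.002, 0.003, 0.02, 0], [0, 0, 0.02, 0], [0, 0, 0.015, 0], [0, 0, 0.005, 0], [0, 0, 0.003, 0], [0, 0, 0, 0], [0, 0, 0, 0]]

```text
time_s: 7.47
tcp_pos: [0.6153, 0.1641, 0.0367]
orientation: [1.046, 2.96, 0.002]
ft_force: [0.7, 0.2, -5.0]
finger_gap: 0.0367
grip_force: 51.8
```

```bash
python3 -c "
from h import *
print(telemetry.get_obs()['ft_force'])
go((.6112,.1632,.0258),np.radians(51.1))"
```

```text
[ 0.71366644  0.23736109 -4.95501293]
at [0.6153 0.1641 0.0367] roll -0.0001 shift [ 0.0026 -0.0033  0.0109] t 7.47
```

Request:
send_rows:
  rows:
    - [[0.001, -0.002, 0.004, 0], [0, 0, 0.003, 0], [0, 0, 0.001, 0], [0, 0, 0, 0], [0, 0, 0, 0]]

```text
time_s: 7.88
tcp_pos: [0.6122, 0.1631, 0.0273]
orientation: [-1.046, -2.962, -0.0]
ft_force: [0.3, -0.5, -5.2]
finger_gap: 0.0363
grip_force: 51.8
```

```bash
python3 -c "
from h import *
print(telemetry.get_obs()['ft_force'])
go((.6112,.1632,.0258),np.radians(51.1))"
```

```text
[ 0.31376324 -0.46100576 -5.19608979]
at [0.6122 0.1631 0.0273] roll 0.0002 shift [ 0.0008 -0.0005  0.0015] t 7.88
```

Request:
send_rows:
  rows:
    - [[0, 0, 0.001, 0], [0, 0, 0.001, 0], [0, 0, 0, 0], [0, 0, 0, 0]]

```text
time_s: 8.22
tcp_pos: [0.6124, 0.1632, 0.026]
orientation: [1.046, 2.962, 0.001]
ft_force: [-1.2, 0.4, 1.9]
finger_gap: 0.0366
grip_force: 52.4
```

The weight is on the felt: the load has gone off the wrist. Release, rise and check.

Request:
send_rows:
  rows:
    - [[0, 0, 0, 0], [0, 0, 0, 0], [0, 0, 0, 0], [0, 0, 0, 0]]
  fingers: 0.052

```text
time_s: 8.55
tcp_pos: [0.6126, 0.1632, 0.0255]
orientation: [1.046, 2.962, 0.001]
ft_force: [-0.1, 0.2, -0.1]
finger_gap: 0.0519
grip_force: 0.0
```

Request:
send_rows:
  rows:
    - [[0, 0, -0.01, 0], [0, 0, -0.02, 0], [0, 0, -0.03, 0], [0, 0, -0.035, 0], [0, 0, -0.035, 0], [0, 0, 0, 0], [0, 0, 0, 0]]
  fingers: 0.046

```text
time_s: 9.13
tcp_pos: [0.6139, 0.1634, 0.1587]
orientation: [1.045, 2.958, 0.007]
ft_force: [-1.0, -1.0, 0.3]
finger_gap: 0.0461
grip_force: 0.0
```

```bash
python3 - <<'E'
from h import *
p=camera_params("wrist");im=read_camera("wrist")[:,:,::-1].copy();cv2.imwrite("pics/wr5.png",im)
go((.4695,-.1905,.02),np.radians(51.1))
E
```

```text
at [0.6124 0.1632 0.1565] roll 0.0002 shift [-0.1108 -0.3653  0.1359] t 9.18
```

View pics/wr5.png

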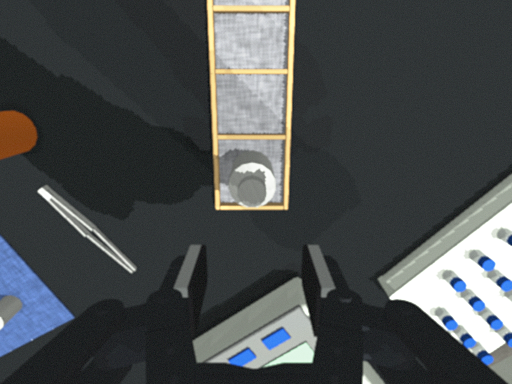

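The 500 stands upright inside the long compartment, at about (251,185). Next, the 200.

Request:
send_rows:
  rows:
    - [[-0.01, -0.0332, 0, 0], [-0.01, -0.0332, 0, 0], [-0.01, -0.0332, 0, 0], [-0.01, -0.0332, 0, 0], [-0.01, -0.0332, 0, 0], [-0.01, -0.0332, 0, 0], [-0.01, -0.0332, 0, 0], [-0.01, -0.0332, 0, 0]]

```text
time_s: 9.85
tcp_pos: [0.5056, -0.095, 0.1539]
orientation: [-1.045, -2.96, 0.001]
ft_force: [0.4, -0.5, -0.7]
finger_gap: 0.0465
grip_force: 0.0
```

Request:
send_rows:
  rows:
    - [[-0.01, -0.0332, 0, 0], [-0.01, -0.0332, 0, 0], [-0.01, -0.0332, 0, 0], [0, 0, 0.025, 0], [0, 0, 0.03, 0], [0, 0, 0, 0], [0, 0, 0, 0], [0, 0, 0, 0]]

```text
time_s: 10.52
tcp_pos: [0.4687, -0.19, 0.1005]
orientation: [-1.045, -2.962, 0.0]
ft_force: [1.5, -0.3, 0.8]
finger_gap: 0.0456
grip_force: 0.0
```

```bash
python3 - <<'E'
from h import *
p=camera_params("wrist");im=read_camera("wrist")[:,:,::-1].copy();cv2.imwrite("pics/wr6.png",im)
r=fit(im,p,"200",guess=(.4695,-.1905));print(r)
go((*r[0]/1000,.02),np.radians(51.1))
E
```

```text
(array([ 468.3, -190.2]), np.float64(0.014))
at [ 0.4693 -0.1901  0.1011] roll 0.001 shift [ 0.0008 -0.0007  0.0811] t 10.57
```

Request:
send_rows:
  rows:
    - [[0.001, -0.001, 0.02, 0], [0, 0, 0.02, 0], [0, 0, 0.02, 0], [0, 0, 0.014, 0], [0, 0, 0.006, 0], [0, 0, 0, 0], [0, 0, 0, 0]]

```text
time_s: 11.15
tcp_pos: [0.468, -0.1905, 0.0212]
orientation: [1.045, 2.961, 0.0]
ft_force: [0.0, 0.3, 1.2]
finger_gap: 0.046
grip_force: 0.0
```

Request:
send_rows:
  rows:
    - [[0, 0, 0, 0], [0, 0, 0, 0], [0, 0, 0, 0], [0, 0, 0, 0], [0, 0, 0, 0], [0, 0, 0, 0]]
  fingers: 0.02

```text
time_s: 11.65
tcp_pos: [0.4682, -0.1905, 0.0217]
orientation: [1.045, 2.96, 0.001]
ft_force: [-0.3, 0.6, 6.2]
finger_gap: 0.0261
grip_force: 49.0
```

Request:
send_rows:
  rows:
    - [[0, 0, -0.01, 0], [0, 0, -0.02, 0], [0, 0, -0.03, 0], [0, 0, -0.03, 0], [0, 0, -0.03, 0], [0, 0, 0, 0], [0, 0, 0, 0]]

```text
time_s: 12.23
tcp_pos: [0.468, -0.1906, 0.1422]
orientation: [1.044, 2.959, 0.002]
ft_force: [0.1, 1.1, -3.3]
finger_gap: 0.0258
grip_force: 49.8
```

```bash
python3 -c "
from h import *
go((.5636,.2022,.023),np.radians(51.1))"
```

```text
at [ 0.468  -0.1906  0.1422] roll 0.0003 shift [0.1726 0.3654 0.1195] t 12.23
```

Request:
send_rows:
  rows:
    - [[0.0144, 0.0305, 0, 0], [0.0144, 0.0305, 0, 0], [0.0144, 0.0305, 0, 0], [0.0144, 0.0305, 0, 0], [0.0144, 0.0305, 0, 0], [0.0144, 0.0305, 0, 0], [0.0144, 0.0305, 0, 0], [0.0144, 0.0305, 0, 0]]

```text
time_s: 12.9
tcp_pos: [0.5292, 0.0733, 0.1386]
orientation: [-1.045, -2.959, 0.003]
ft_force: [0.8, 0.7, -2.4]
finger_gap: 0.026
grip_force: 49.8
```

Request:
send_rows:
  rows:
    - [[0.0144, 0.0305, 0, 0], [0.0144, 0.0305, 0, 0], [0.0144, 0.0305, 0, 0], [0.0144, 0.0305, 0, 0], [0, 0, 0.02, 0], [0, 0, 0.03, 0], [0, 0, 0, 0], [0, 0, 0, 0]]

```text
time_s: 13.57
tcp_pos: [0.5599, 0.2018, 0.0876]
orientation: [-1.045, -2.957, 0.008]
ft_force: [0.2, 0.0, -1.1]
finger_gap: 0.0261
grip_force: 49.8
```

```bash
python3 - <<'E'
from h import *
go((.5636,.2022,.0227),np.radians(51.1))
cv2.imwrite("pics/wr7.png",read_camera("wrist")[:,:,::-1])
E
```

```text
at [0.5599 0.2018 0.0876] roll -0.0002 shift [-0.0028  0.003   0.0649] t 13.57
```

View pics/wr7.png

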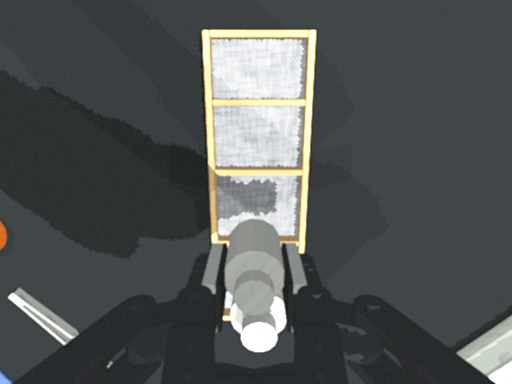

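The 200 hangs over the second compartment. The small pose offset looks like settling lag, so I won't correct it.

Request:
send_rows:
  rows:
    - [[0, 0, 0.02, 0], [0, 0, 0.02, 0], [0, 0, 0.015, 0], [0, 0, 0.003, 0], [0, 0, 0, 0], [0, 0, 0, 0], [0, 0, 0, 0]]

```text
time_s: 14.2
tcp_pos: [0.5637, 0.2032, 0.034]
orientation: [1.046, 2.96, 0.003]
ft_force: [-0.8, 0.3, -2.0]
finger_gap: 0.0261
grip_force: 49.9
```

```bash
python3 -c "
from h import *
print(telemetry.get_obs()['ft_force'])
go((.5636,.2022,.0227),np.radians(51.1))"
```

```text
[-0.79855841  0.3327073  -2.0091019 ]
at [0.5637 0.2032 0.034 ] roll -0.0003 shift [-0.0005 -0.0008  0.0113] t 14.2
```

Request:
send_rows:
  rows:
    - [[0, 0, 0.004, 0], [0, 0, 0.003, 0], [0, 0, 0.001, 0], [0, 0, 0, 0], [0, 0, 0, 0]]

```text
time_s: 14.62
tcp_pos: [0.5623, 0.2029, 0.0242]
orientation: [-1.046, -2.962, 0.0]
ft_force: [0.1, 0.6, -1.5]
finger_gap: 0.0261
grip_force: 49.9
```

Request:
send_rows:
  rows:
    - [[0, 0, 0.001, 0], [0, 0, 0, 0], [0, 0, 0, 0]]

```text
time_s: 14.87
tcp_pos: [0.5624, 0.203, 0.0232]
orientation: [-1.046, -2.962, -0.0]
ft_force: [-0.0, 0.0, -2.2]
finger_gap: 0.0257
grip_force: 49.9
```

Request:
send_rows:
  rows:
    - [[0, 0, 0.001, 0], [0, 0, 0.0005, 0], [0, 0, 0, 0], [0, 0, 0, 0]]

```text
time_s: 15.2
tcp_pos: [0.5626, 0.2031, 0.0227]
orientation: [-1.046, -2.962, -0.001]
ft_force: [-2.5, -1.0, 4.7]
finger_gap: 0.0257
grip_force: 50.8
```

Contact. Release, rise and go to the 100 g weight.

Request:
send_rows:
  rows:
    - [[0, 0, 0, 0], [0, 0, 0, 0], [0, 0, 0, 0], [0, 0, 0, 0]]
  fingers: 0.04

```text
time_s: 15.53
tcp_pos: [0.5625, 0.203, 0.0218]
orientation: [1.046, 2.962, 0.0]
ft_force: [0.5, 0.2, -0.3]
finger_gap: 0.0401
grip_force: 0.0
```

Request:
send_rows:
  rows:
    - [[0, 0, -0.01, 0], [0, 0, -0.02, 0], [0, 0, -0.03, 0], [0, 0, -0.035, 0], [0, 0, -0.035, 0], [0, 0, 0, 0], [0, 0, 0, 0]]

```text
time_s: 16.12
tcp_pos: [0.564, 0.2034, 0.1549]
orientation: [1.045, 2.959, 0.007]
ft_force: [-0.5, -1.1, -0.0]
finger_gap: 0.0403
grip_force: 0.0
```

```bash
python3 - <<'E'
from h import *
p=camera_params("wrist");im=read_camera("wrist")[:,:,::-1].copy();cv2.imwrite("pics/wr8.png",im)
print(fit(im,p,"200",.004,(.5630,.2028)))
go((.564,-.1287,.018),np.radians(51.1))
E
```

```text
(array([563. , 204.9]), np.float64(0.329))
at [0.5626 0.2032 0.1529] roll 0.0002 shift [-0.2095 -0.2576  0.1345] t 16.17
```

Request:
send_rows:
  rows:
    - [[-0.021, -0.0258, 0, 0], [-0.021, -0.0258, 0, 0], [-0.021, -0.0258, 0, 0], [-0.021, -0.0258, 0, 0], [-0.021, -0.0258, 0, 0], [-0.021, -0.0258, 0, 0], [-0.021, -0.0258, 0, 0], [-0.021, -0.0258, 0, 0]]

```text
time_s: 16.83
tcp_pos: [0.5621, -0.0645, 0.1502]
orientation: [-1.045, -2.959, 0.002]
ft_force: [0.1, -0.4, 0.2]
finger_gap: 0.0401
grip_force: 0.0
```

Request:
send_rows:
  rows:
    - [[-0.021, -0.0258, 0, 0], [-0.021, -0.0258, 0, 0], [0, 0, 0.025, 0], [0, 0, 0.03, 0], [0, 0, 0, 0], [0, 0, 0, 0], [0, 0, 0, 0]]

```text
time_s: 17.42
tcp_pos: [0.564, -0.1294, 0.097]
orientation: [-1.045, -2.962, 0.0]
ft_force: [-0.1, -0.1, 0.2]
finger_gap: 0.0401
grip_force: 0.0
```

```bash
python3 - <<'E'
from h import *
p=camera_params("wrist");im=read_camera("wrist")[:,:,::-1].copy();cv2.imwrite("pics/wr9.png",im)
r=fit(im,p,"100",guess=(.564,-.1287));print(r)
go((*r[0]/1000,.016),np.radians(51.1))
E
```

```text
(array([ 562.6, -129.1]), np.float64(0.011))
at [ 0.5646 -0.1294  0.0977] roll 0.0009 shift [ 0.0018 -0.0011  0.0817] t 17.47
```

View pics/wr9.png

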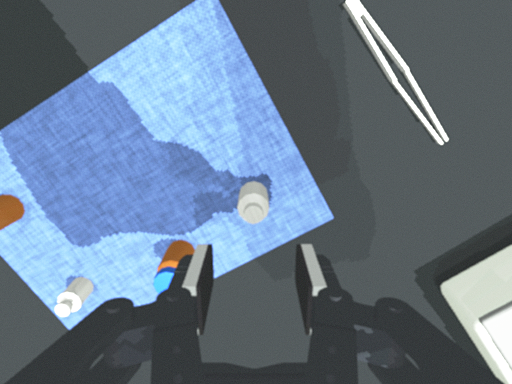

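The 100 is centred between the fingers and the vial is clear of the finger path. Grip it.

Request:
send_rows:
  rows:
    - [[0.001, -0.001, 0.02, 0], [0, 0, 0.02, 0], [0, 0, 0.02, 0], [0, 0, 0.014, 0], [0, 0, 0.007, 0], [0, 0, 0, 0], [0, 0, 0, 0]]

```text
time_s: 18.05
tcp_pos: [0.5633, -0.1298, 0.0168]
orientation: [1.045, 2.961, 0.001]
ft_force: [0.7, -0.1, -0.0]
finger_gap: 0.0402
grip_force: 0.0
```

Request:
send_rows:
  rows:
    - [[0, 0, 0, 0], [0, 0, 0, 0], [0, 0, 0, 0], [0, 0, 0, 0], [0, 0, 0, 0], [0, 0, 0, 0]]
  fingers: 0.015
  force: 40

```text
time_s: 18.55
tcp_pos: [0.5636, -0.13, 0.0173]
orientation: [1.045, 2.96, 0.001]
ft_force: [-0.7, 0.1, 6.3]
finger_gap: 0.0199
grip_force: 39.1
```

Request:
send_rows:
  rows:
    - [[0, 0, -0.01, 0], [0, 0, -0.02, 0], [0, 0, -0.03, 0], [0, 0, -0.03, 0], [0, 0, -0.03, 0], [0, 0, 0, 0], [0, 0, 0, 0]]

```text
time_s: 19.13
tcp_pos: [0.5635, -0.1301, 0.1381]
orientation: [1.045, 2.958, 0.002]
ft_force: [-0.5, 0.5, -0.9]
finger_gap: 0.02
grip_force: 39.2
```

```bash
python3 -c "
from h import *
go((.5247,.2336,.023),np.radians(51.1))"
```

```text
at [ 0.5635 -0.1301  0.1381] roll 0.0001 shift [0.259  0.2583 0.1149] t 19.13
```

Request:
send_rows:
  rows:
    - [[0.0259, 0.0258, 0, 0], [0.0259, 0.0258, 0, 0], [0.0259, 0.0258, 0, 0], [0.0259, 0.0258, 0, 0], [0.0259, 0.0258, 0, 0], [0.0259, 0.0258, 0, 0], [0.0259, 0.0258, 0, 0], [0.0259, 0.0258, 0, 0]]

```text
time_s: 19.8
tcp_pos: [0.529, 0.1623, 0.1344]
orientation: [-1.045, -2.96, 0.003]
ft_force: [0.1, -0.0, -1.6]
finger_gap: 0.0202
grip_force: 39.3
```

Request:
send_rows:
  rows:
    - [[0.0259, 0.0258, 0, 0], [0.0259, 0.0258, 0, 0], [0, 0, 0, 0], [0, 0, 0.02, 0], [0, 0, 0.03, 0], [0, 0, 0.03, 0], [0, 0, 0, 0], [0, 0, 0, 0]]

```text
time_s: 20.47
tcp_pos: [0.521, 0.2324, 0.0539]
orientation: [-1.045, -2.959, 0.007]
ft_force: [0.7, 0.7, -1.0]
finger_gap: 0.0205
grip_force: 39.4
```

```bash
python3 - <<'E'
from h import *
go((.5247,.2336,.0183),np.radians(51.1))
cv2.imwrite("pics/wr10.png",read_camera("wrist")[:,:,::-1])
E
```

```text
at [0.521  0.2324 0.0539] roll -0.0001 shift [-0.0023  0.0034  0.0355] t 20.47
```

View pics/wr10.png

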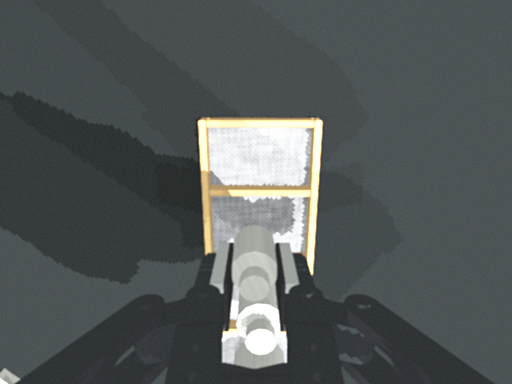

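The 100 is over the third compartment, with the 200 standing behind it. Lower.

Request:
send_rows:
  rows:
    - [[0, 0, 0.016, 0], [0, 0, 0.01, 0], [0, 0, 0.005, 0], [0, 0, 0.002, 0], [0, 0, 0, 0], [0, 0, 0, 0], [0, 0, 0, 0]]

```text
time_s: 21.1
tcp_pos: [0.5233, 0.2338, 0.0235]
orientation: [1.046, 2.962, 0.002]
ft_force: [0.0, 0.9, -1.7]
finger_gap: 0.02
grip_force: 39.4
```

Request:
send_rows:
  rows:
    - [[0, 0, 0.001, 0], [0, 0, 0.001, 0], [0, 0, 0, 0], [0, 0, 0, 0], [0, 0, 0, 0]]

```text
time_s: 21.52
tcp_pos: [0.5228, 0.2336, 0.0208]
orientation: [-1.046, -2.962, -0.0]
ft_force: [0.9, 0.2, 0.1]
finger_gap: 0.0203
grip_force: 39.4
```

Request:
send_rows:
  rows:
    - [[0, 0, 0.001, 0], [0, 0, 0.001, 0], [0, 0, 0, 0], [0, 0, 0, 0]]

```text
time_s: 21.85
tcp_pos: [0.5228, 0.2335, 0.0187]
orientation: [-1.046, -2.962, 0.0]
ft_force: [-0.7, 0.2, -0.4]
finger_gap: 0.0203
grip_force: 39.4
```

Request:
send_rows:
  rows:
    - [[0, 0, 0.0005, 0], [0, 0, 0, 0], [0, 0, 0, 0]]

```text
time_s: 22.1
tcp_pos: [0.5229, 0.2336, 0.0184]
orientation: [-1.046, -2.962, -0.0]
ft_force: [-0.6, 0.2, -0.3]
finger_gap: 0.0203
grip_force: 39.6
```

Request:
send_rows:
  rows:
    - [[0, 0, 0.001, 0], [0, 0, 0, 0], [0, 0, 0, 0]]

```text
time_s: 22.35
tcp_pos: [0.5229, 0.2336, 0.0183]
orientation: [-1.046, -2.962, -0.001]
ft_force: [-2.4, -1.3, 7.7]
finger_gap: 0.0203
grip_force: 40.3
```

Contact at the expected height. Release and rise.

Request:
send_rows:
  rows:
    - [[0, 0, 0, 0], [0, 0, 0, 0], [0, 0, 0, 0], [0, 0, 0, 0]]
  fingers: 0.032

```text
time_s: 22.68
tcp_pos: [0.5228, 0.2336, 0.0171]
orientation: [-1.046, -2.962, 0.0]
ft_force: [-0.7, -1.2, -0.2]
finger_gap: 0.032
grip_force: 0.0
```

Request:
send_rows:
  rows:
    - [[0, 0, -0.01, 0], [0, 0, -0.02, 0], [0, 0, -0.03, 0], [0, 0, -0.035, 0], [0, 0, -0.035, 0], [0, 0, 0, 0], [0, 0, 0, 0]]

```text
time_s: 23.27
tcp_pos: [0.5243, 0.2342, 0.1502]
orientation: [1.045, 2.959, 0.007]
ft_force: [0.6, -0.6, -0.4]
finger_gap: 0.032
grip_force: 0.0
```

```bash
python3 - <<'E'
from h import *
cv2.imwrite("pics/wr11.png",read_camera("wrist")[:,:,::-1])
go((.537,-.291,.012),np.radians(51.1))
E
```

```text
at [0.523  0.2338 0.1483] roll 0.0002 shift [-0.3404 -0.3998  0.1357] t 23.32
```

View pics/wr11.png

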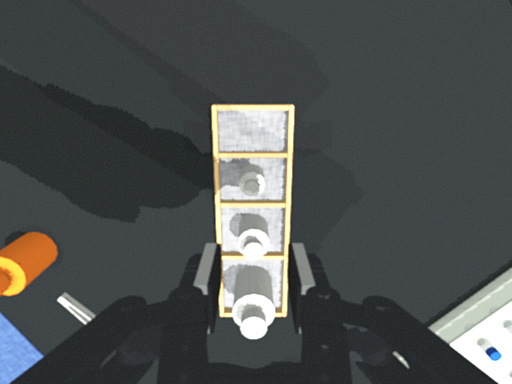

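All three stand upright in their compartments. Now the 50.

Request:
send_rows:
  rows:
    - [[-0.0227, -0.0267, 0, 0], [-0.0227, -0.0267, 0, 0], [-0.0227, -0.0267, 0, 0], [-0.0227, -0.0267, 0, 0], [-0.0227, -0.0267, 0, 0], [-0.0227, -0.0267, 0, 0], [-0.0227, -0.0267, 0, 0], [-0.0227, -0.0267, 0, 0]]

```text
time_s: 23.98
tcp_pos: [0.5286, -0.0482, 0.1458]
orientation: [-1.045, -2.96, 0.002]
ft_force: [0.2, -0.3, -0.6]
finger_gap: 0.032
grip_force: 0.0
```

Request:
send_rows:
  rows:
    - [[-0.0227, -0.0267, 0, 0], [-0.0227, -0.0267, 0, 0], [-0.0227, -0.0267, 0, 0], [-0.0227, -0.0267, 0, 0], [-0.0227, -0.0267, 0, 0], [-0.0227, -0.0267, 0, 0], [-0.0227, -0.0267, 0, 0], [0, 0, 0, 0]]

```text
time_s: 24.65
tcp_pos: [0.5334, -0.3006, 0.1463]
orientation: [-1.061, -2.956, 0.009]
ft_force: [1.0, -1.8, 0.3]
finger_gap: 0.0318
grip_force: 0.0
```

Request:
send_rows:
  rows:
    - [[0, 0, 0.025, 0], [0, 0, 0.035, 0], [0, 0, 0, 0], [0, 0, 0, 0], [0, 0, 0, 0]]

```text
time_s: 25.07
tcp_pos: [0.5365, -0.292, 0.0876]
orientation: [-1.046, -2.962, 0.0]
ft_force: [0.2, -0.1, 0.6]
finger_gap: 0.0319
grip_force: 0.0
```

```bash
python3 - <<'E'
from h import *
p=camera_params("wrist");im=read_camera("wrist")[:,:,::-1].copy();cv2.imwrite("pics/wr12.png",im)
r=fit(im,p,"50",guess=(.537,-.291));print(r)
go((*r[0]/1000,.01),np.radians(51.1))
E
```

```text
(array([ 535.8, -290.9]), np.float64(0.014))
at [ 0.5371 -0.2923  0.0885] roll 0.0002 shift [0.002  0.0002 0.0785] t 25.12
```

View pics/wr12.png

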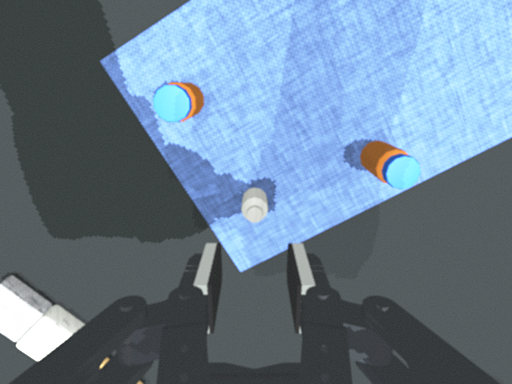

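The 50 is centred at column 255 and both vials are standing clear. Grip it.

Request:
send_rows:
  rows:
    - [[0.002, 0, 0.02, 0], [0, 0, 0.02, 0], [0, 0, 0.02, 0], [0, 0, 0.012, 0], [0, 0, 0.006, 0], [0, 0, 0, 0], [0, 0, 0, 0]]

```text
time_s: 25.7
tcp_pos: [0.5355, -0.2911, 0.0102]
orientation: [1.045, 2.961, -0.0]
ft_force: [-0.5, 0.4, 0.5]
finger_gap: 0.0318
grip_force: 0.0
```

Request:
send_rows:
  rows:
    - [[0, 0, 0, 0], [0, 0, 0, 0], [0, 0, 0, 0], [0, 0, 0, 0], [0, 0, 0, 0], [0, 0, 0, 0]]
  fingers: 0.011
  force: 30

```text
time_s: 26.2
tcp_pos: [0.5358, -0.2912, 0.0107]
orientation: [1.045, 2.96, 0.0]
ft_force: [-0.6, 0.6, 5.9]
finger_gap: 0.0166
grip_force: 29.4
```

Request:
send_rows:
  rows:
    - [[0, 0, -0.01, 0], [0, 0, -0.02, 0], [0, 0, -0.03, 0], [0, 0, -0.03, 0], [0, 0, -0.03, 0], [0, 0, 0, 0], [0, 0, 0, 0]]

```text
time_s: 26.78
tcp_pos: [0.5358, -0.2912, 0.1317]
orientation: [1.044, 2.958, 0.0]
ft_force: [-1.2, 0.8, -1.4]
finger_gap: 0.0159
grip_force: 29.3
```

```bash
python3 -c "
from h import *
go((.4912,.2606,.012),np.radians(51.1))"
```

```text
at [ 0.5358 -0.2912  0.1317] roll 0.0002 shift [0.3817 0.4012 0.1188] t 26.78
```

Request:
send_rows:
  rows:
    - [[0.0239, 0.0251, 0, 0], [0.0239, 0.0251, 0, 0], [0.0239, 0.0251, 0, 0], [0.0239, 0.0251, 0, 0], [0.0239, 0.0251, 0, 0], [0.0239, 0.0251, 0, 0], [0.0239, 0.0251, 0, 0], [0.0239, 0.0251, 0, 0]]

```text
time_s: 27.45
tcp_pos: [0.5105, -0.0126, 0.1282]
orientation: [-1.045, -2.96, 0.002]
ft_force: [0.7, -0.6, 0.1]
finger_gap: 0.0168
grip_force: 29.4
```

Request:
send_rows:
  rows:
    - [[0.0239, 0.0251, 0, 0], [0.0239, 0.0251, 0, 0], [0.0239, 0.0251, 0, 0], [0.0239, 0.0251, 0, 0], [0.0239, 0.0251, 0, 0], [0.0239, 0.0251, 0, 0], [0.0239, 0.0251, 0, 0], [0.0232, 0.0247, 0, 0]]

```text
time_s: 28.12
tcp_pos: [0.488, 0.2626, 0.1281]
orientation: [-1.045, -2.961, 0.003]
ft_force: [1.1, 0.3, -1.2]
finger_gap: 0.0162
grip_force: 29.4
```

Request:
send_rows:
  rows:
    - [[0, 0, 0, 0], [0, 0, 0.02, 0], [0, 0, 0.03, 0], [0, 0, 0.025, 0], [0, 0, 0, 0], [0, 0, 0, 0], [0, 0, 0, 0]]

```text
time_s: 28.7
tcp_pos: [0.4901, 0.2611, 0.0549]
orientation: [1.046, 2.962, 0.001]
ft_force: [0.4, -1.2, 0.1]
finger_gap: 0.0162
grip_force: 29.4
```

```bash
python3 - <<'E'
from h import *
go((.4912,.2606,.0117),np.radians(51.1))
cv2.imwrite("pics/wr13.png",read_camera("wrist")[:,:,::-1])
E
```

```text
at [0.4901 0.2611 0.0549] roll -0.0003 shift [-0.0011  0.0003  0.0432] t 28.7
```

View pics/wr13.png

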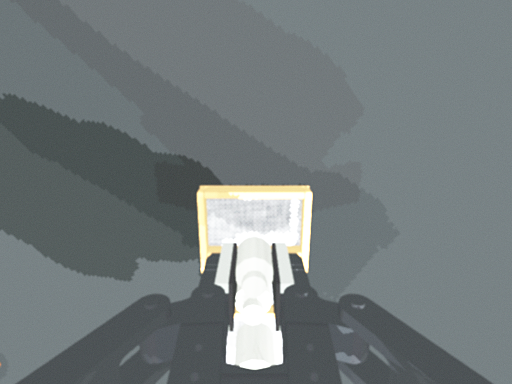

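The 50 is centred across the last compartment (column 254). Lower it.

Request:
send_rows:
  rows:
    - [[-0.001, 0, 0.018, 0], [0, 0, 0.013, 0], [0, 0, 0.005, 0], [0, 0, 0.002, 0], [0, 0, 0, 0], [0, 0, 0, 0], [0, 0, 0, 0]]

```text
time_s: 29.33
tcp_pos: [0.4911, 0.261, 0.0173]
orientation: [1.046, 2.961, 0.002]
ft_force: [0.4, 0.3, -1.6]
finger_gap: 0.0165
grip_force: 29.4
```

Request:
send_rows:
  rows:
    - [[0, 0, 0.001, 0], [0, 0, 0.001, 0], [0, 0, 0, 0], [0, 0, 0, 0], [0, 0, 0, 0]]

```text
time_s: 29.75
tcp_pos: [0.4904, 0.2607, 0.0143]
orientation: [-1.046, -2.962, -0.0]
ft_force: [0.0, -0.8, -0.8]
finger_gap: 0.0161
grip_force: 29.4
```

Request:
send_rows:
  rows:
    - [[0, 0, 0.001, 0], [0, 0, 0.001, 0], [0, 0, 0, 0], [0, 0, 0, 0]]

```text
time_s: 30.08
tcp_pos: [0.4904, 0.2606, 0.0122]
orientation: [-1.046, -2.962, 0.0]
ft_force: [0.1, -0.1, -0.5]
finger_gap: 0.0165
grip_force: 29.4
```

Request:
send_rows:
  rows:
    - [[0, 0, 0.0005, 0], [0, 0, 0, 0], [0, 0, 0, 0]]

```text
time_s: 30.33
tcp_pos: [0.4904, 0.2607, 0.0118]
orientation: [-1.046, -2.962, -0.0]
ft_force: [-0.0, 0.3, -0.1]
finger_gap: 0.0165
grip_force: 29.4
```

Request:
send_rows:
  rows:
    - [[0, 0, 0.001, 0], [0, 0, 0, 0], [0, 0, 0, 0]]

```text
time_s: 30.58
tcp_pos: [0.4905, 0.2607, 0.0116]
orientation: [-1.046, -2.962, -0.001]
ft_force: [-2.7, -0.8, 6.4]
finger_gap: 0.0163
grip_force: 30.1
```

Contact. Open gently to 26 mm, which stays inside the walls, then rise.

Request:
send_rows:
  rows:
    - [[0, 0, 0, 0], [0, 0, 0, 0], [0, 0, 0, 0], [0, 0, 0, 0]]
  fingers: 0.025

```text
time_s: 30.92
tcp_pos: [0.4904, 0.2606, 0.0107]
orientation: [-1.046, -2.962, 0.0]
ft_force: [-0.4, -0.7, -1.3]
finger_gap: 0.0251
grip_force: 0.0
```

Request:
send_rows:
  rows:
    - [[0, 0, -0.01, 0], [0, 0, -0.02, 0], [0, 0, -0.03, 0], [0, 0, -0.035, 0], [0, 0, -0.035, 0], [0, 0, 0, 0], [0, 0, 0, 0]]

```text
time_s: 31.5
tcp_pos: [0.4918, 0.2614, 0.1436]
orientation: [1.045, 2.96, 0.008]
ft_force: [-0.2, -0.8, -0.2]
finger_gap: 0.0248
grip_force: 0.0
```

Request:
send_rows:
  rows:
    - [[0.03, 0, -0.03, 0], [0.03, 0, -0.03, 0], [0.03, 0, -0.02, 0], [0, 0, 0, 0], [0, 0, 0, 0]]

```text
time_s: 31.92
tcp_pos: [0.4198, 0.3178, 0.2198]
orientation: [-1.039, -2.964, -0.001]
ft_force: [1.0, -0.8, -0.1]
finger_gap: 0.0251
grip_force: 0.0
```

```bash
python3 - <<'E'
from h import *
a=cv2.resize(read_camera("wrist")[:,:,::-1],(512,384)); s=read_camera("scene")[140:330,130:400,::-1]
s=cv2.resize(s,(280,197)); b=cv2.resize(read_camera("top")[120:260,120:400,::-1],(280,140))
o=np.zeros((384,800,3),np.uint8); o[:,:512]=a; o[:197,512:792]=s; o[200:340,512:792]=b
cv2.imwrite("pics/end.png",o); print(telemetry.get_obs()["tcp_pos"])
E
```

```text
[0.42128857 0.31486253 0.21830824]
```

View pics/end.png

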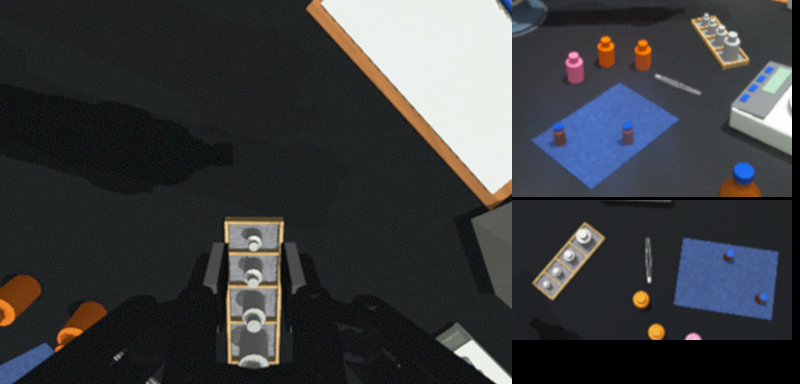

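All four weights stand upright in their compartments in order of size, and both vials are standing on the mat where they were.

```bash
python3 -c "
from cell import robot
print(robot.sign_off())"
```

```text
the job is handed in; nothing more can be done
None
```

All four check weights stand upright in their tray compartments in order of size, the vials were left untouched, and the job was handed in after about 32 s of the 115 s allowed.

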